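# Hang up the headphones, then lift the loaded tray level

## Task

The headphones have been left straddling the carry handle of the wooden tray: lift them off and hang them by their headband over the horizontal bar of the steel stand, setting them on rather than dropping them. Then take the tray by its handle, lift it about 10 cm clear of the shelf and keep it level and steady in the air, with the pen cup and the eyeglass case still standing on it; finish while holding it there, without putting it down or letting go. Leave the grey tube and the carabiner where they lie.

Things in the scene. Friction and masses are not known exactly. Their poses are not given: they have to be found in the camera images.
- headphones: Rigid black over-ear headphones, about 0.22 kg, 165 high, 166 wide, standing on their ear cups in the tray, the headband arching over the tray's handle. Origin: level with the cups' undersides, midway between them. z up; x from cup to cup (the arch is in the x-z plane); y across the band. Cups at x = +-51 to +-83, 56 along y, z = 0 to 86, 102 apart; arch rounded inside (radius 57), open below.
- headphones_crown (a point): Top of the middle of the headband, at (0, 0, 165) of the headphones. The crown (middle 50 of the band) is padded, 36 wide along y and 22 thick (z = 143 to 165): it can be pinched across y from above. On the tray, 17 of air remain between its underside and the top of the handle below.
- rail: Fixed steel stand: a round horizontal bar, 16 in diameter, along the stand's y axis on two 16 thick posts at y = +-105, over a flat foot 80 (x) by 240 (y) by 8. Top of the bar at z = 165, so hanging headphones clear the shelf by 22. Origin: centre of the foot's underside, z up.
- rail_mid (a point): Middle of the bar, on its top line, at (0, 0, 165) of the rail.
- tray: Loose wooden carry tray, 220 (x) by 350 (y), floor 9 thick, rim up to z = 28, 0.4 kg; with its load about 0.6 kg. A bridge handle along its y axis spans the middle: a bar 18 thick (x), 24 high (z = 111 to 135), 152 long (y), on posts at y = +-69, open below between them. Origin: centre of the underside, z up.
- tray_handle (a point): Centre of the handle bar, at (0, 0, 123) of the tray.
- cup: Bamboo pen cup with two nylon shuttlecocks wedged in it, 76 in diameter, 136 high overall, about 0.11 kg (0.08 to 0.14), standing loose on one end of the tray about 125 from the middle. Origin: centre of the underside, z up.
- case: Black plastic eyeglass case 160 (x) by 58 (y) by 36, about 0.1 kg, lying loose on the other end of the tray, across it. Origin: centre of the underside, z up.
- tube: Grey plastic shuttle tube with white caps, lying along its y axis, 360 long, 71 in diameter. Bystander, beyond the work. Origin: centre of the underside.
- carabiner: Stainless carabiner 82 by 56 by 14, lying flat. Bystander. Origin: its middle, on the underside.
There are look-alikes about, which are no part of the job. Leave any yellow look-alike of the headphones alone.

How it is judged:
By the outcome, as a careful person would: the job done as asked, in the order asked, and still so for the second after the job is handed in, while the arm keeps its last pose, push and grip.
It also fails if it takes over 64 s, if anything falls off the work surface, if the arm or the gripper's body presses on something with over 40 N, if the wrist force passes 120 N, or if a joint passes its speed limit or range.

## Robot

A 6-joint arm with a two-finger parallel gripper is mounted at the origin on the work surface. World frame = base frame: x ahead of the robot, y to its left, z up, the work surface at z = 0. Lengths are in m, angles in rad, forces in N, time in s.
With the tool pointing down it reaches from about 0.15 to 0.775 m from the base axis. Payload 6.1 kg.
Tool frame: the origin (TCP) lies midway between the tips of the shut fingers; the grasp point (between the pads) lies 19 mm behind it; z points along the fingers, y is the line along which they close (so a half turn about z gives the same grasp; the last joint's range is limited). The gripper opens to 85 mm and grips with 20 to 120 N. Pads are 22 mm wide; open, the fingers measure 114 mm over their backs; the gripper's body (76 mm by 85 mm) begins 54 mm behind the grasp point. The pads swing forward as they close: fully open they stand 13 mm farther back than shut.
Start: joints at [1.301, 0.126, -0.04, 1.405, 0, 1.571], TCP at [0.14, 0.506, 0.231] pointing down, gripper open.
Joint ranges: [-2.72, 2.72], [-0.95, 1.95], [-1.27, 1.35], [-1.78, 2.02], [-1.46, 1.47], [-3.14, 3.14]. Speed limits (rad/s): [2.39, 2.39, 3.01, 3.14, 3.14, 3.14].

## Interface

Orientations are given as a unit quaternion [w, x, y, z].
In Python, from rig import env gives the robot as it stands. The module is installed in compiled form; this text tells all that it offers. Calls block until the motion is done:
- env.movep(position, orientation): joint-space move of the TCP to a pose.
- env.line_to(position, max_speed=0.15, rotation=None): straight line of the TCP; rotation=None keeps the orientation; max_speed is the mean speed in m/s.
- env.movej(angles): joint-space move.
- env.gripper_to(opening): finger opening in m; the grip force is fixed at half the most; returns when the fingers have stopped.
- env.wait(seconds).
- env.inverse_kinematics(position, orientation): joint angles nearest the present ones, or None.
- env.observe(): the state.
- env.snapshot(name): name is "scene" or "top" or "wrist"; returns (picture, depth): 384x512x3 uint8, red, green, blue; 384x512 float32, m along the optical axis (not along the pixel's ray), 0 where there is no reading.
- env.camera_model(name): a dict with "K" (3x3 intrinsics, pixels), "camera_from_world" (4x4, takes a point from world to camera coordinates); the wrist camera has in their place "T_tool_cam" (4x4, takes a point from camera to tool coordinates, whose origin is the TCP and whose axes are the flange's). Camera axes: x right, y down, z forward; pixel columns grow to the right and rows downward; lengths in m; the calibration is good to about 2 mm. A picture is of the moment at which its call begins: read the wrist's pose just before it. camera_model takes no time and is no camera call.
A pose or a line that the arm cannot do raises env.IKError and nothing moves.
- env.hand_in(): hands the job in; it is judged then, once.
The state is a dict: "time": time; "q": joint angles; "joint_velocities": joint speeds; "joint_torque": joint torques, N m; "tcp_pos": TCP position; "eef_rot": TCP orientation; "ft_force": force on the tool from outside, world axes, zero at the start; "moment": the same for the moment, N m; "grip_width": finger opening in m; "finger_force": force on a finger pad.
Only numpy, scipy, OpenCV 4.12 (cv2) and the standard library are available. Lean on these libraries where they do the work, as an engineer would, in place of code of your own. Each camera call takes 0.05 s, during which the arm holds its last target. There are 200 camera calls.

## Working session

There is one attempt and no reset: what is moved stays moved. The work goes in short steps, each a Python script; the robot and the scene stay as the last script left them, time stands still between calls to the robot, and variables do not carry over. Pictures are saved under pics/ and viewed, at most 10 in all, crops included, and the job is handed in when it is done.

```bash
mkdir -p pics
cat > h.py <<'E'
import numpy as np, cv2
from rig import env
def save(name,fn):
    p,d=env.snapshot(name); cv2.imwrite(f'pics/{fn}.png',p[:,:,::-1]); np.savez(f'pics/{fn}.npz',p=p,d=d); return p,d
def pts(name,d,T=None):
    m=env.camera_model(name);K=np.array(m['K'])
    v,u=np.mgrid[:d.shape[0],:d.shape[1]]
    c=np.stack([(u-K[0,2])/K[0,0]*d,(v-K[1,2])/K[1,1]*d,d],-1)
    W=np.linalg.inv(np.array(m['camera_from_world'])) if T is None else T
    P=c@W[:3,:3].T+W[:3,3]; P[d==0]=np.nan
    return P
E
python3 - <<'E'
from h import *
for n in('scene','top'):
    p,d=save(n,n+'0'); m=env.camera_model(n); print(n,np.round(m['K'],1).tolist(),np.round(np.linalg.inv(m['camera_from_world']),3).tolist(),(d>0).mean())
a=cv2.imread('pics/scene0.png')
E
```

```text
scene [[421.8, 0.0, 252.1], [0.0, 421.8, 197.4], [0.0, 0.0, 1.0]] [[0.566, 0.63, -0.532, 1.35], [0.824, -0.419, 0.381, -0.644], [0.017, -0.654, -0.757, 1.173], [0.0, 0.0, 0.0, 1.0]] 0.9942169189453125
top [[497.7, 0.0, 252.1], [0.0, 497.7, 192.2], [0.0, 0.0, 1.0]] [[0.001, -0.995, 0.103, 0.455], [-1.0, 0.001, 0.023, -0.116], [-0.023, -0.103, -0.994, 1.482], [0.0, 0.0, 0.0, 1.0]] 0.9960581461588541
```

View pics/scene0.png

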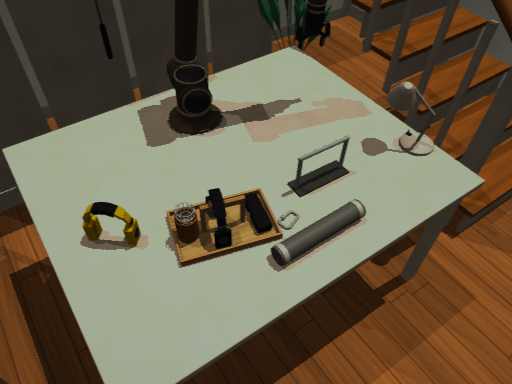

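View pics/top0.png

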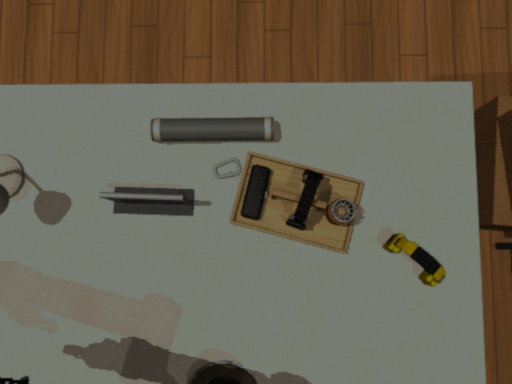

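The scene view shows the black headphones straddling the tray handle (about 218,215), the rail (about 320,165), and the yellow look-alike (110,225). In the top view the tray is centred near (297,201), the headphones near (305,200), the rail near (153,200) and the cup near (342,210).

Run:
```python
from h import *
def rep(n,M):
    r=cv2.minAreaRect(M[:,:2].astype(np.float32)*1000); b=cv2.boxPoints(r)
    print(n,len(M),'rect',np.round(r[0]),np.round(r[1]),round(r[2],1),'mean',np.round(M.mean(0),4),'z',np.round(np.percentile(M[:,2],[5,50,95]),4))
for cam in('top','scene'):
    z=np.load(f'pics/{cam}0.npz'); P=pts(cam,z['d']); X,Y,Z=P[...,0],P[...,1],P[...,2]; I=z['p'].astype(int)
    print(cam)
    if cam=='top': 
        v,u=np.mgrid[:384,:512]
        T=(u>225)&(u<372)&(v>140)&(v<260); R=(u>90)&(u<200)&(v>180)&(v<220)
        tp=P[T]; print('tray centre px ',P[201,297],'rail',P[200,153])
        c=np.nanmedian(tp,0)
    else:
        T=np.hypot(X-c[0],Y-c[1])<.2; R=np.hypot(X-r0[0],Y-r0[1])<.13
    rep('tray',P[T&(Z>.012)&(Z<.034)]) 
    rep('tall',P[T&(Z>.157)&(Z<.19)])
    rep('handle',P[T&(Z>.128)&(Z<.14)&(I.sum(-1)>150)])
    rep('handlebrown',P[T&(Z>.105)&(Z<.15)&(I[...,0]-I[...,2]>40)])
    rep('rail',P[R&(Z>.150)&(Z<.18)])
    rep('foot',P[R&(Z>.004)&(Z<.016)&(I.sum(-1)<200)])
    if cam=='top': r0=P[R&(Z>.15)&(Z<.18)].mean(0)
print({k:np.round(v,3).tolist() if not isinstance(v,dict) else v for k,v in env.observe().items()})
```

```text
top
tray centre px  [ 0.57074497 -0.20759901  0.13175545] rail [0.5846356  0.21330514 0.00887978]
tray 2335 rect [ 581. -193.] [409. 251.] 80.7 mean [ 0.5769 -0.215   0.0213] z [0.0123 0.0219 0.0318]
tall 508 rect [ 580. -234.] [ 36. 106.] 70.4 mean [ 0.5784 -0.2329  0.1688] z [0.1586 0.1697 0.1767]
handle 254 rect [ 559. -249.] [226.  54.] 80.3 mean [ 0.5781 -0.2114  0.1345] z [0.1293 0.1347 0.1391]
handlebrown 310 rect [ 575. -255.] [229.  65.] 66.3 mean [ 0.5711 -0.2262  0.1294] z [0.1072 0.1338 0.1392]
rail 498 rect [582. 212.] [227.  16.] 88.1 mean [0.5815 0.211  0.163 ] z [0.1572 0.1631 0.1679]
foot 1398 rect [583. 211.] [240.  78.] 87.9 mean [0.5794 0.2082 0.0086] z [0.0047 0.0084 0.0133]
scene
tray 1324 rect [ 603. -217.] [351. 271.] 74.4 mean [ 0.6118 -0.2232  0.0232] z [0.0128 0.0245 0.0312]
tall 265 rect [ 587. -232.] [36. 98.] 70.3 mean [ 0.5922 -0.2348  0.1678] z [0.1588 0.1687 0.1747]
handle 147 rect [ 596. -257.] [223.  93.] 68.4 mean [ 0.5786 -0.2239  0.1333] z [0.1288 0.1335 0.1377]
handlebrown 225 rect [ 593. -263.] [233. 100.] 66.1 mean [ 0.5773 -0.2474  0.126 ] z [0.1062 0.1318 0.1391]
rail 244 rect [588. 214.] [227.  19.] 87.9 mean [0.5889 0.2064 0.1603] z [0.1525 0.161  0.1664]
foot 747 rect [588. 213.] [240.  82.] 87.9 mean [0.5898 0.2118 0.0075] z [0.0044 0.0072 0.0115]
{'time': 0.1, 'q': [1.301, 0.126, -0.04, 1.405, -0.0, 1.571], 'joint_velocities': [-0.001, -0.002, 0.002, -0.0, 0.001, -0.0], 'joint_torque': [0.001, -43.69, 35.361, 0.014, 0.0, 0.0], 'tcp_pos': [0.14, 0.506, 0.231], 'eef_rot': [-0.0, 0.134, 0.991, -0.001], 'ft_force': [-0.369, 0.35, 0.742], 'moment': [-0.028, -0.009, -0.056], 'finger_force': 0.0, 'grip_width': 0.086}
```

```bash
cat >> h.py <<'E'
def quat(deg):  # tool down, tool y axis at angle deg
    f=np.radians((deg+90)/2); return [0,float(np.cos(f)),float(np.sin(f)),0]
from scipy.spatial.transform import Rotation as Rn
def wrist(fn):
    o=env.observe(); q=o['eef_rot']; T=np.eye(4); T[:3,:3]=Rn.from_quat([q[1],q[2],q[3],q[0]]).as_matrix(); T[:3,3]=o['tcp_pos']
    p,d=save('wrist',fn); P=pts('wrist',d,T@np.array(env.camera_model('wrist')['T_tool_cam'])); np.savez(f'pics/{fn}.npz',p=p,d=d,P=P); return p,d,P
def rep(n,M):
    r=cv2.minAreaRect(M[:,:2].astype(np.float32)*1000)
    print(n,len(M),'rect',np.round(r[0],1),np.round(r[1]),round(r[2],1),'mean',np.round(M.mean(0),4),'z',np.round(np.percentile(M[:,2],[5,50,95]),4))
E
python3 - <<'E'
from h import *
print(np.round(env.camera_model('wrist')['T_tool_cam'],3).tolist())
for p,a in(([.585,.212,.40],88),([.58,-.234,.40],70.4),([.58,-.234,.33],70.4),([.58,-.22,.20],165),([.58,-.22,.20],-15)): print(p,a,env.inverse_kinematics(p,quat(a)))
env.movep([.585-.06,.212,.38],quat(88)); p,d,P=wrist('w_rail')
Z=P[...,2];m=np.hypot(P[...,0]-.585,P[...,1]-.212)<.16
rep('bar',P[m&(Z>.15)&(Z<.18)]); rep('foot',P[m&(Z>.004)&(Z<.014)&(p.sum(-1)<200)])
env.movep([.58-.06,-.225,.38],quat(70.4)); p,d,P=wrist('w_hp')
print(env.observe()['time'],env.observe()['q'])
Z=P[...,2];m=np.hypot(P[...,0]-.58,P[...,1]+.23)<.2
rep('crown',P[m&(Z>.168)&(Z<.185)]);rep('band',P[m&(Z>.155)&(Z<.185)])
cv2.imwrite('pics/both.png',np.hstack([cv2.imread('pics/w_rail.png'),cv2.imread('pics/w_hp.png')])[::1,::1]) 
cv2.imwrite('pics/both.png',cv2.resize(cv2.imread('pics/both.png'),(800,300)))
E
```

```text
[[-0.0, -0.945, -0.326, 0.085], [1.0, 0.0, -0.001, -0.001], [0.001, -0.326, 0.945, -0.143], [0.0, 0.0, 0.0, 1.0]]
[0.585, 0.212, 0.4] 88 [0.34767256 0.42230096 0.73685511 1.88535048 0.         0.38257914]
[0.58, -0.234, 0.4] 70.4 [-0.38347549  0.43103916  0.75034538  1.89010254  0.         -0.04139096]
[0.58, -0.234, 0.33] 70.4 [-0.38347549  0.35921767  0.47814095  1.68971961  0.         -0.04139096]
[0.58, -0.22, 0.2] 165 [-0.36254424  0.30998464  0.12237056  1.38318225  0.         -1.67154118]
[0.58, -0.22, 0.2] -15 [-0.36254424  0.30998464  0.12237056  1.38318225  0.          1.47005148]
bar 2352 rect [582.8 212.5] [225.  16.] 88.0 mean [0.5813 0.2128 0.1627] z [0.157  0.1635 0.1656]
foot 5522 rect [582.6 212.6] [238.  79.] 88.0 mean [0.5819 0.2162 0.0081] z [0.0065 0.0081 0.0096]
3.65 [-4.06531056e-01  2.66587440e-01  4.66124882e-01  1.77029445e+00
  2.57709746e-04 -6.61278816e-02]
crown 1336 rect [ 581.  -232.9] [35. 69.] 70.2 mean [ 0.5793 -0.2327  0.1723] z [0.1685 0.1729 0.1749]
band 2176 rect [ 581.3 -233. ] [ 35. 105.] 70.3 mean [ 0.5744 -0.2309  0.1686] z [0.1575 0.1701 0.1747]
```

View pics/both.png

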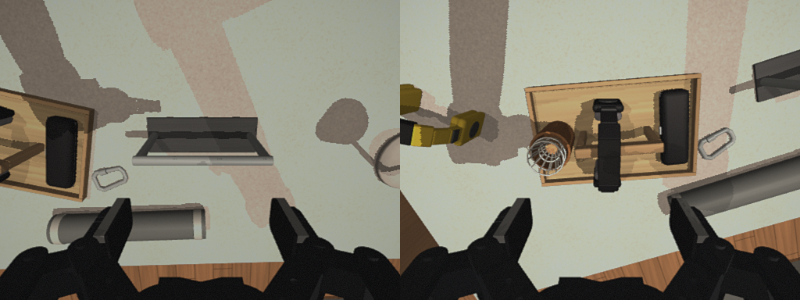

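The rail view (left) shows the bar as a sharp light-grey strip. The headphone view (right) shows the crown at about (607,145) over the handle, with the cup and case standing. The measurements agree with the top view, so I'll grasp.

Run:
```python
from h import *
env.gripper_to(.062)
env.movep([.581,-.233,.25],quat(70.3)); env.line_to([.581,-.233,.152],.1)
env.gripper_to(.0); o=env.observe(); print('grip',o['grip_width'],o['finger_force'],o['ft_force'],o['time'])
env.line_to([.581,-.233,.172],.05); o=env.observe(); print(o['grip_width'],np.round(o['ft_force'],2))
env.line_to([.581,-.233,.35],.15); o=env.observe(); print(o['grip_width'],np.round(o['ft_force'],2),np.round(o['moment'],2),o['time'])
p,d,P=wrist('w_held'); save('scene','s_held')
Z=P[...,2]; m=np.hypot(P[...,0]-.58,P[...,1]+.23)<.25
rep('handle',P[m&(Z>.129)&(Z<.139)&(p[...,0].astype(int)-p[...,2]>30)])
a=cv2.resize(cv2.imread('pics/w_held.png'),(400,300));b=cv2.resize(cv2.imread('pics/s_held.png')[100:280,100:340],(400,300));cv2.imwrite('pics/held.png',np.hstack([a,b]))
```

```text
grip 0.034729318989439664 60.6789244331776 [0.82177207 0.52950176 3.83472669] 6.1333
0.034799039324859324 [-0.43 -0.18 -3.91]
0.0350647272165194 [ 0.08  0.1  -2.5 ] [ 0.05 -0.01 -0.02] 8.0167
handle 822 rect [ 568.2 -248. ] [223.  22.] 73.2 mean [ 0.585  -0.1864  0.1347] z [0.1324 0.1349 0.1363]
```

View pics/held.png

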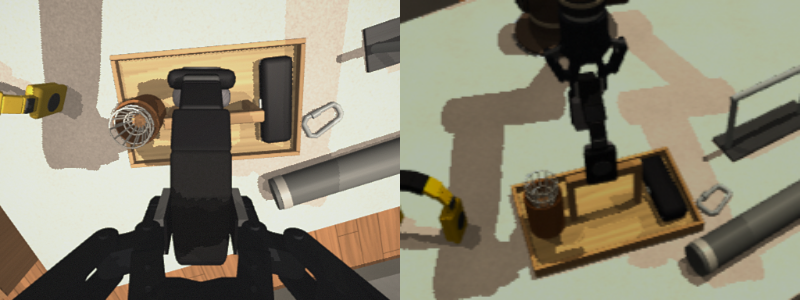

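The headphones are held upright, clear of the handle, with cup and case undisturbed. Next I'll take them over the bar.

Run:
```python
from h import *
x,y=.5826,.2126
env.movep([x,y,.355],quat(88)); env.wait(.4)
env.line_to([x,y,.175],.1); env.wait(.3); f0=env.observe()['ft_force'][2]; z=.175
while z>.158:
    z-=.001; env.line_to([x,y,z],.02); f=env.observe()['ft_force'][2]
    if f-f0>1.8: break
o=env.observe(); print(z,f0,f,o['grip_width'],np.round(o['ft_force'],2),o['time'])
save('scene','s_rail'); wrist('w_rail2')
a=cv2.resize(cv2.imread('pics/w_rail2.png'),(400,300));b=cv2.resize(cv2.imread('pics/s_rail.png')[70:250,220:460],(400,300));cv2.imwrite('pics/rail2.png',np.hstack([a,b]))
```

```text
0.16499999999999998 -2.287546227485322 4.312260861287528 0.034453935941174324 [-1.62 -0.07  4.31] 14.9
```

View pics/rail2.png

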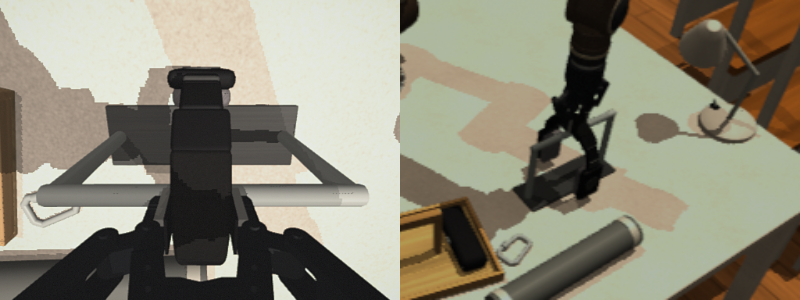

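The headphones straddle the bar and contact came at the expected height. I'll release, check, and look at the tray.

Run:
```python
from h import *
x,y=.5826,.2126
env.gripper_to(.056); env.wait(.3); env.line_to([x,y,.2],.05); env.line_to([x,y,.30],.15)
save('scene','s_rel'); p,d,P=wrist('w_rel'); Z=P[...,2]
m=np.hypot(P[...,0]-x,P[...,1]-y)<.09; rep('hung crown',P[m&(Z>.172)&(Z<.2)])
env.movep([.52,-.2,.38],quat(74)); p,d,P=wrist('w_tray'); Z=P[...,2]; I=p.astype(int)
m=np.hypot(P[...,0]-.58,P[...,1]+.21)<.25
br=(I[...,0]-I[...,2]>30)
rep('handle',P[m&(Z>.130)&(Z<.139)&br]); rep('rim',P[m&(Z>.022)&(Z<.034)]); rep('rimbr',P[m&(Z>.024)&(Z<.032)&br])
rep('case',P[m&(Z>.040)&(Z<.052)&~br]); rep('cuptop',P[m&(Z>.06)&(Z<.2)&(P[...,1]<-.27)])
print(env.observe()['time'])
a=cv2.resize(cv2.imread('pics/w_tray.png'),(400,300));b=cv2.resize(cv2.imread('pics/s_rel.png')[70:250,220:460],(400,300));cv2.imwrite('pics/rel.png',np.hstack([a,b]))
```

```text
hung crown 3966 rect [582.5 211.7] [36. 95.] 88.0 mean [0.5776 0.2118 0.1827] z [0.1741 0.1839 0.1876]
handle 1422 rect [ 578.7 -213.2] [152.  18.] 75.0 mean [ 0.5778 -0.2129  0.1349] z [0.1329 0.135  0.1363]
rim 4106 rect [ 603.7 -199.2] [392. 261.] 75.0 mean [ 0.5733 -0.1926  0.0276] z [0.0236 0.0278 0.0302]
rimbr 3368 rect [ 578.9 -213.2] [350. 220.] 75.1 mean [ 0.5655 -0.1979  0.0278] z [0.0259 0.0279 0.0295]
case 3296 rect [ 639.5 -200.5] [342. 238.] 85.6 mean [ 0.6118 -0.099   0.0445] z [0.0412 0.0446 0.0472]
cuptop 2856 rect [ 543.9 -320.9] [75. 95.] 12.4 mean [ 0.5463 -0.3253  0.1065] z [0.0679 0.1081 0.1451]
19.025
```

View pics/rel.png

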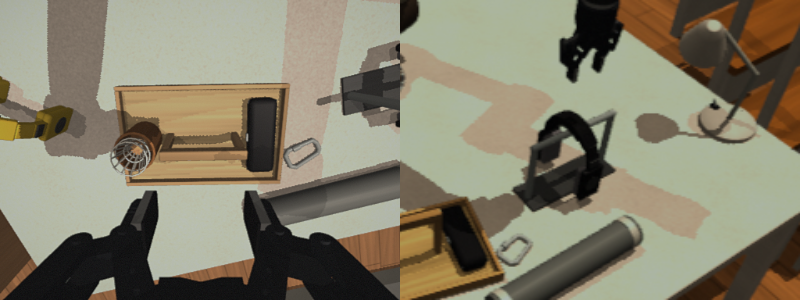

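The headphones hang level on the bar (crown height 187, centred to 1 mm). The tray is measured exactly (350×220, handle 152×18 at 75°). Next I'll grasp and lift it.

Run:
```python
from h import *
x,y=.578,-.216
Q=quat(-15)
env.movep([x,y,.25],Q); env.line_to([x,y,.106],.1); env.gripper_to(0.0)
o=env.observe(); print(o['grip_width'],o['finger_force'],o['ft_force'])
env.line_to([x,y,.126],.03); o=env.observe(); print(o['grip_width'],np.round(o['ft_force'],2),np.round(o['moment'],2))
env.line_to([x,y,.207],.04); env.wait(1)
o=env.observe(); print(o['grip_width'],np.round(o['ft_force'],2),np.round(o['moment'],2),o['tcp_pos'],o['time'])
pp,d=save('top','t_end'); save('scene','s_end'); P=pts('top',d); I=pp.astype(int); Z=P[...,2]
m=(np.hypot(P[...,0]-.58,P[...,1]+.21)<.25)&(I[...,0]-I[...,2]>25)&(Z>.07)&(Z<.145)
M=P[m]; A=np.c_[M[:,:2]-[x,y],np.ones(len(M))]
w=(M[:,2]<.118)|False; c=np.linalg.lstsq(A[w],M[w,2],rcond=None)[0]; print('floor plane tilt deg, z',np.degrees(c[:2]),c[2],w.sum())
a=cv2.resize(cv2.imread('pics/t_end.png')[120:300,60:460],(400,300));b=cv2.resize(cv2.imread('pics/s_end.png')[90:300,120:400],(400,300));cv2.imwrite('pics/end.png',np.hstack([a,b]))
```

```text
0.017501432500115644 59.652689695358276 [0.94152343 0.27219798 2.42225614]
0.016839993736795268 [ 0.49  0.98 -5.19] [-0.06  0.02 -0.02]
0.017389714677964282 [ 0.83 -0.94 -5.83] [-0.06  0.05  0.03] [ 0.57800529 -0.21600177  0.20701762] 26.4333
floor plane tilt deg, z [ 0.03106517 -0.07846492] 0.1097827021677806 2495
```

View pics/end.png

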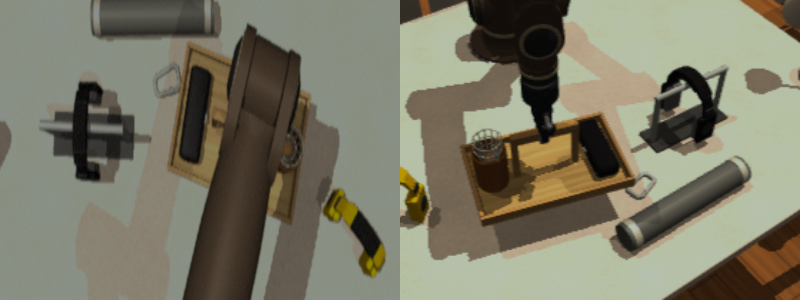

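The tray is level (tilt under 0.1°) with its floor at z = 0.110, so the underside is about 10 cm up. The cup and case are standing, and the headphones are on the bar.

```bash
python3 -c "
from rig import env
print(env.hand_in())"
```

```text
the job is handed in; nothing more can be done
None
```

The job is handed in at about 26 s of the 64 s allowed: the headphones hang on the stand's bar, and the tray is held level about 10 cm up with the pen cup and eyeglass case standing on it; the tube and carabiner were not touched.

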